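# Knock a stuck stile off its dowels

### The arm

A 6-joint arm with a two-finger parallel gripper is mounted at the origin on a cart in front of the work surface, level with it; the furniture and walls round the work are solid. World frame = base frame: x ahead of the robot, y to its left, z up, the work surface at z = 0. Lengths are in m, angles in rad, forces in N, time in s.
With the tool pointing down it reaches from about 0.25 to 0.775 m from the base axis. Payload 4 kg.
Tool frame: the origin (TCP) lies between the finger pads; the fingertips stand 25 mm ahead of it and the grasp point (between the pads) lies 6 mm ahead of it (robot.tip_reach is the z of the fingertips in the tool frame, in m); z points along the fingers, y is the line along which they close (so a half turn about z gives the same grasp; the last joint's range is limited). The gripper opens to 94 mm and grips with 3 to 60 N. Pads are 16 mm wide; open, the fingers measure 119 mm over their backs; the gripper's body (75 mm by 177 mm) begins 78 mm behind the grasp point.
Start: joints at [-1.239, 0.087, 1.371, -0, 1.684, -0.103], TCP at [0.232, -0.499, 0.231] pointing down, gripper open.
Joint ranges: [-3.1, 3.1], [-0.76, 2.03], [0.27, 2.55], [-1.08, 4.22], [0.17, 2.65], [-2.57, 2.57]. Speed limits (rad/s): [2.79, 2.79, 3.14, 3.14, 3.14, 3.14].

### API

Orientations are given as [roll, pitch, yaw] about the fixed x, y, z axes, in that order (R = Rz(yaw) Ry(pitch) Rx(roll)).
In Python, from bench import robot gives the robot as it stands. The module is installed in compiled form; this text tells all that it offers.
- The arm moves only by the shell command python3 -m handwheel 'ROWS'. ROWS is JSON, a list of rows, each a list of 3 entries, a list of its own where there are three numbers: the turn, a rotation vector about the world's x, y, z in units of 90 degrees (1.0 is 90 degrees), then the shift along the world's x, y, z in units of 0.05 m (1.0 is 0.05 m), then the closure, from 0 (fully open) to 1 (shut). A call has 1 to 5 rows; each row shifts and turns the commanded pose from where the row before left it; what a row does not reach is not made up. A row lasts 1/10 s, in which the tool goes at most 50 mm and 8.59 degrees, less where a joint would pass 70% of its speed; a pose out of reach is approached as far as the arm can. A call with a number of a shift or a turn outside -1 to 1 is refused whole. A call with a gripper value outside its range is refused whole. The fingers move at their own pace and stop on an object; the grip force is fixed at half the most. Time passes only in rows, so rows that do not move let the fingers close. It gives the time, the measured TCP pose, the force, the opening and the grip force at its end, in the units of the state.
- robot.get_obs(): the state, without advancing time (a new reading comes with each control period).
- robot.snapshot(name): name is "scene" or "side" or "wrist"; returns (picture, depth): 400x640x3 uint8, red, green, blue; 400x640 float32, m along the optical axis (not along the pixel's ray), 0 where there is no reading.
- robot.calibration(name): a dict with "mtx" (3x3 intrinsics, pixels), "extrinsics" (4x4, takes a point from camera to world coordinates); the wrist camera has in their place "hand_eye" (4x4, takes a point from camera to tool coordinates, whose origin is the TCP and whose axes are the flange's). Camera axes: x right, y down, z forward; pixel columns grow to the right and rows downward; lengths in m; the calibration is good to about 2 mm. A picture is of the moment at which its call begins: read the wrist's pose just before it. calibration takes no time and is no camera call.
- robot.close_job(): hands the job in; it is judged then, once.
Trained networks look in the newest picture that a camera, given by its name, has taken for a name from the list of things; names that differ only in an ending like _2 or _b are one class to them, and where a whole thing is asked for, a point or a joint stands for the part that bears it (a point fixed in the world has none). Each returns a list of dicts, best first, with "p" (0 to 1); they miss things now and then, are a little off and sometimes report something else, mostly with a low value. They report only what shows in the picture. A call takes as long as a camera call.
- robot.boxes_of(query, camera): "bbox" ([left, top, right, bottom] in pixels, round what is visible of it).
The state is a dict: "time": time; "joint_positions": joint angles; "qvel": joint speeds; "joint_torque": joint torques, N m; "tool_pos": TCP position; "ee_rot": TCP orientation; "wrist_force": force on the tool from outside, world axes, zero at the start; "wrist_torque": the same for the moment, N m; "width": finger opening in m; "finger_force": force on a finger pad.
Only numpy, scipy, OpenCV 4.12 (cv2) and the standard library are available. Lean on these libraries where they do the work, as an engineer would, in place of code of your own. Each camera call takes 0.05 s, during which the arm holds its last target. There are 200 camera calls.

### The job

The dry-fitted stile is stuck and slightly racked on the two dowels of the rail that is clamped to the assembly board. Take the small round mallet and knock the stile loose with light taps on its inner edge, alternately left and right of the rail so that it walks off without racking, until a finger-wide gap (17 mm) has opened at both dowels; keep your hand off the stile until then. Then stand the mallet on its head on the bench beside the board, draw the stile by hand straight off the dowels and leave it lying flat on the board, well clear of them, with the other things on the bench left alone.

Things in the scene. Friction and masses are not known exactly. Their poses are not given: they have to be found in the camera images.
- jig: fixed pale plywood assembly board 300 (x) x 320 (y) x 12 mm, origin at the centre of its underside, z up. On it a brown wooden rail (x -140 to 0, y -45 to 45, z 12 to 40 mm) is clamped by two cleats and a bar with wing nuts, all at x < -80 mm and up to 72 mm high. Elsewhere the board is bare: room for the mallet at x -80 to 0 on both sides of the rail, for the stile up to x = 150 mm
- rail_end (a point): centre of the rail's end face, axes as the board's: +x is the way the stile comes off. Two parallel dowels 12 mm thick stand 48 mm out of this face at y = +30 and -30 mm; both lean the same way by up to 0.07 rad to the left or right, hidden in the stile, so the angle at which it binds cannot be measured, only felt
- stile: brown wooden bar 60 (x) x 290 (y) x 28 mm, 350 g, flat on the board, pushed onto the two dowels; origin at the centre of its underside, axes as the board's to about 0.1 rad. Its inner edge (x = -30 mm) faces the rail and is bare left and right of it, |y| = 45 to 145 mm. It starts 2 to 9 mm off the rail, racked to either side
- edge_left (a point): a place to tap, towards +x: on the stile's inner edge 105 mm left (+y) of its centre, at half its thickness. A tap turns the stile about the other dowel, this side coming up to 12 mm forward against 3 to 10 N; some 0.04 rad from the dowels' own direction it binds in the holes and the force climbs: stop (20 N bruises it) and tap the other side
- edge_right (a point): the same 105 mm to the right (-y). If one side binds at once, go to the other. The dowels' grip eases as the gap grows and is nearly gone when it is 17 mm at both dowels; 4 to 9 taps are usual
- hole_left (a point): mouth of the stile's left dowel hole, on the inner edge at y = +30 mm, half its thickness up; its x in the frame of rail_end is the gap there (0 when home, 48 mm when just off the dowel)
- hole_right (a point): the same for the right hole, y = -30 mm
- mallet: small turned wooden mallet, 220 g, standing upright on its head on the bench, handle up: dark head, a plain cylinder 60 mm in diameter and 42 mm high (it strikes with its side, any way round), above it a straight pale handle 24 mm in diameter up to 104 mm; origin at the centre of the head's underside. Held upright just over the board, its head meets the stile's edge
- tape_measure: yellow tape measure 38 x 102 x 65 mm standing on the bench beside the board; leave alone
- paint_can: dark metal can 87 mm wide, 112 mm high, behind the board; leave alone
- pencil: red pencil 158 mm long, on the bench; leave alone
- dowel_spare: spare dowel 10 mm thick, 130 mm long, on the bench behind the board; leave alone

How it is judged:
On the way, in this order (a step that is already met when the one before it is completed fails the run):
1. the stile has been knocked at least 16 mm off the rail at both dowels (x of each of hole_left, hole_right in the frame of rail_end above 0.016 m), for 0.2 s.
2. the mallet stands upright on the bench, let go (angle between mallet's own z axis and vertical below 0.1 rad and height (world z) of mallet below 0.006 m and contact force between mallet and the fingers below 0.1 N and linear speed of mallet below 0.02 m/s), for 0.2 s.
At the end, for the whole second after the job is handed in: The stile lies flat on the board at rest, its inner edge more than 52 mm from the rail's end at both dowel holes (4 mm clear of the dowels) and its centre still over the board; the mallet stands upright on its head on the bench (x of each of hole_left, hole_right in the frame of rail_end above 0.052 m and x of stile in the frame of jig below 0.15 m and angle between stile's own z axis and vertical below 0.06 rad and z of stile in the frame of jig between 0.008 and 0.017 m and linear speed of each of stile, mallet below 0.02 m/s and angle between mallet's own z axis and vertical below 0.1 rad and height (world z) of mallet below 0.006 m); the robot touches nothing.
It fails at once if a blow or push of the mallet on the stile above 20 N (light taps) (contact force between mallet and stile above 20 N).
It fails at once if the stile racked more than 0.17 rad from square to the rail while the gap is below 16 mm at a dowel (angle between the x axis of stile and the x axis of jig, either way round above 0.17 rad and x of any of hole_left, hole_right in the frame of rail_end below 0.016 m).
It fails at once if the hand or arm on the stile before it is knocked 14 mm off at both dowels (contact force between any of the fingers, the arm and stile above 1 N and x of any of hole_left, hole_right in the frame of rail_end below 0.014 m).
It fails at once if the mallet or hand driven into the board or rail above 40 N (contact force between any of mallet, the fingers and jig above 40 N).
It fails at once if another thing on the bench moved more than 20 mm or tipped (distance of any of tape_measure, paint_can, pencil, dowel_spare from where it was at the start of the episode above 0.02 m or angle between paint_can's own z axis and vertical above 0.3 rad).
It also fails if it takes over 72 s, if anything falls off the work surface, if the arm or the gripper's body presses on something with over 40 N, if the wrist force passes 120 N, or if a joint passes its speed limit or range.

## Working session

There is one attempt and no reset: what is moved stays moved. The work goes in short steps, Python scripts to look and compute and a shell command to move; the robot and the scene stay as the last step left them, time stands still between calls to the robot, and variables do not carry over. Pictures are saved under pics/ and viewed, at most 10 in all, crops included, and the job is handed in when it is done.

```bash
mkdir -p pics
cat > h.py <<'E'
import numpy as np, cv2
from bench import robot
from scipy.spatial.transform import Rotation as R
def cloud(name):
    o=robot.get_obs(); pic,d=robot.snapshot(name); c=robot.calibration(name); K=np.array(c['mtx'])
    v,u=np.mgrid[:400,:640]
    P=np.stack([(u-K[0,2])/K[0,0]*d,(v-K[1,2])/K[1,1]*d,d],-1)
    if 'extrinsics' in c: T=np.array(c['extrinsics'])
    else:
        T=np.eye(4);T[:3,:3]=R.from_euler('xyz',o['ee_rot']).as_matrix();T[:3,3]=o['tool_pos'];T=T@np.array(c['hand_eye'])
    W=P@T[:3,:3].T+T[:3,3]; W[d==0]=np.nan
    return pic,W
E
python3 - <<'E'
from h import *
for n in ('scene','side'):
    pic,W=cloud(n); cv2.imwrite(f'pics/{n}0.png',pic[:,:,::-1]); np.save(f'{n}0.npy',W)
    for q in ('jig','stile','mallet','tape_measure','paint_can','pencil','dowel_spare'):
        for b in robot.boxes_of(q,n)[:1]:
            x0,y0,x1,y1=map(int,b['bbox']); w=W[(y0+y1)//2,(x0+x1)//2]
            print(n,q,round(b['p'],2),[x0,y0,x1,y1],w.round(3))
print(robot.get_obs())
E
```

```text
scene jig 0.93 [296, 187, 449, 309] [ 0.449 -0.032  0.032]
scene stile 0.93 [321, 198, 401, 263] [ 0.505 -0.063  0.039]
scene mallet 0.73 [421, 152, 439, 187] [ 0.465 -0.396  0.057]
scene tape_measure 0.57 [269, 283, 308, 325] [0.506 0.246 0.057]
scene paint_can 0.64 [212, 199, 251, 249] [0.76  0.18  0.108]
scene pencil 0.77 [222, 265, 277, 293] [0.66  0.232 0.005]
scene dowel_spare 0.39 [324, 171, 329, 178] [ 0.756 -0.227  0.002]
side jig 0.61 [178, 178, 313, 247] [ 0.461 -0.121  0.029]
side stile 0.92 [238, 179, 286, 238] [ 0.506 -0.116  0.041]
side mallet 0.67 [208, 247, 238, 286] [ 0.477 -0.413  0.065]
side tape_measure 0.63 [275, 147, 294, 176] [0.526 0.188 0.049]
side paint_can 0.62 [354, 144, 383, 189] [0.788 0.104 0.08 ]
side pencil 0.57 [315, 162, 334, 179] [0.653 0.239 0.002]
{'time': 0.8, 'joint_positions': array([-1.23911536e+00,  8.71648980e-02,  1.37065603e+00,  8.48415889e-06,
        1.68358657e+00, -1.03118144e-01]), 'qvel': array([-5.26953765e-05,  6.57170467e-04,  6.92117258e-04, -6.66364461e-04,
       -6.11116773e-04, -1.58441660e-03]), 'joint_torque': array([ 7.81388790e-04, -3.39985085e+01, -3.02578819e+01,  7.19597004e-02,
        2.34094472e-02,  2.22078270e-06]), 'tool_pos': array([ 0.23167598, -0.49886259,  0.23054742]), 'ee_rot': array([3.14140762e+00, 1.06736469e-05, 4.34800066e-01]), 'wrist_force': array([0.50728311, 0.77060322, 0.14150029]), 'wrist_torque': array([0.01830413, 0.01176493, 0.02288265]), 'finger_force': 0.0, 'width': 0.09401722534068963}
```

View pics/scene0.png

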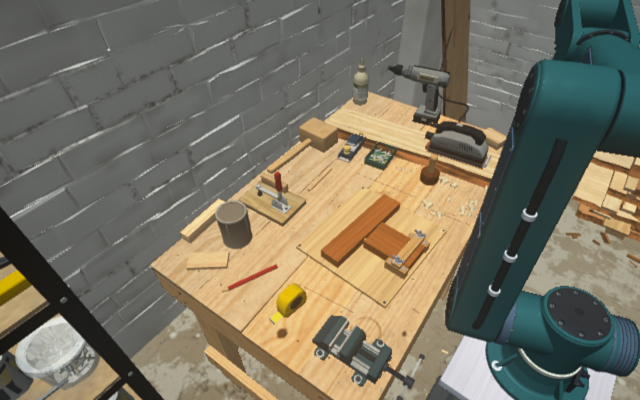

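Run:
```python
from h import *
for n in ('scene','side'):
    W=np.load(n+'0.npy').reshape(-1,3); W=W[~np.isnan(W).any(1)]
    x,y,z=W.T
    # stile top+rail top z ~0.04
    m=(abs(z-.040)<.004)&(x>.2)&(x<.7)&(abs(y)<.3)
    p=W[m,:2].astype(np.float32); print(n,'top40',len(p),cv2.minAreaRect(p))
    m=(abs(z-.012)<.004)&(x>.2)&(x<.75)&(abs(y+.05)<.25)
    p=W[m,:2].astype(np.float32); print(n,'board',len(p),cv2.minAreaRect(p))
    m=(np.hypot(x-.47,y+.41)<.06)
    for a,b in((.01,.038),(.05,.098),(.1,.11)):
        k=m&(z>a)&(z<b); p=W[k]; print(n,'mallet',a,k.sum(),p.min(0).round(3),p.max(0).round(3))
```

```text
scene top40 3584 ((0.38496702909469604, 0.016878589987754822), (0.34218767285346985, 0.5043399333953857), 3.729806661605835)
scene board 5586 ((0.5041270852088928, -0.04948998987674713), (0.49167704582214355, 0.49905940890312195), 0.05354062095284462)
scene mallet 0.01 170 [ 0.41  -0.444  0.01 ] [ 0.496 -0.374  0.038]
scene mallet 0.05 95 [ 0.454 -0.41   0.05 ] [ 0.478 -0.392  0.098]
scene mallet 0.1 27 [ 0.456 -0.414  0.1  ] [ 0.475 -0.393  0.107]
side top40 2193 ((0.38223573565483093, 0.016737520694732666), (0.3421947658061981, 0.5047807693481445), 2.851785898208618)
side board 4012 ((0.5158215165138245, -0.027578026056289673), (0.44418731331825256, 0.5085909962654114), 8.6920166015625)
side mallet 0.01 49 [ 0.49  -0.426  0.01 ] [ 0.497 -0.399  0.038]
side mallet 0.05 234 [ 0.455 -0.424  0.05 ] [ 0.479 -0.403  0.098]
side mallet 0.1 73 [ 0.457 -0.422  0.1  ] [ 0.478 -0.399  0.107]
```

The scene picture shows the mallet at about (429,172), with the stile, rail and clamp on the board around (375,235). I'll fit the stile, rail and board by colour and height.

```bash
cat >> h.py <<'E'
def fit(W,pic,res=False):
    hsv=cv2.cvtColor(pic,cv2.COLOR_RGB2HSV)
    x,y,z=np.moveaxis(W,-1,0)
    br=(hsv[...,1]>140)&(hsv[...,0]<14)
    m=br&(abs(z-.040)<.006)&(x>.25)&(x<.75)&(abs(y+.05)<.25)
    m=cv2.morphologyEx(m.astype(np.uint8),cv2.MORPH_OPEN,np.ones((3,3)))>0
    return m
E
python3 - <<'E'
from h import *
for n in ('scene','side'):
    W=np.load(n+'0.npy'); pic=cv2.imread(f'pics/{n}0.png')[:,:,::-1].copy()
    m=fit(W,pic); P=W[m]; print(n,m.sum(),P.min(0).round(3),P.max(0).round(3), 'z',np.median(P[:,2]).round(4))
    g=np.zeros((500,500),np.uint8)
    x=((P[:,0]-.25)*1000).astype(int);y=((P[:,1]+.3)*1000).astype(int)
    k=(x>=0)&(x<500)&(y>=0)&(y<500)
    g[x[k],y[k]]=255
    cv2.imwrite(f'pics/top_{n}.png',g)
a=cv2.imread('pics/top_scene.png',0);b=cv2.imread('pics/top_side.png',0)
cv2.imwrite('pics/top.png',cv2.merge([a*0,a,b])[::-1,::-1])
E
```

```text
scene 2101 [ 0.335 -0.225  0.034] [0.549 0.068 0.045] z 0.0399
side 1715 [ 0.376 -0.228  0.034] [0.551 0.054 0.045] z 0.0413
```

View pics/top.png

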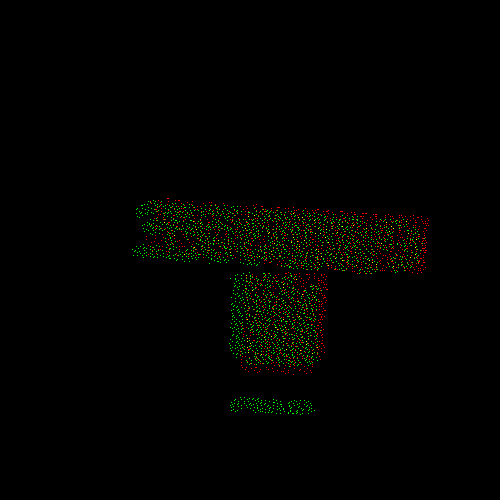

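```bash
python3 -m handwheel '[[[0,0,0.09],[0.5,0.2,0],0],[[0,0,0.09],[0.8,0.3,0.2],0],[[0,0,0.09],[0.8,0.5,0.2],0],[[0,0,0.09],[0.8,0.5,0],0],[[0,0,0.09],[0.8,0.3,0],0]]'
```

```text
time: 1.3
tool_pos: [0.4183, -0.4074, 0.2516]
ee_rot: [3.14, 0.001, 1.148]
wrist_force: [1.2, -0.1, 0.1]
width: 0.0941
finger_force: 0.0
```

The top-down plot shows the stile racked by about -0.06 rad (its left end further forward). The rail end is near x=0.477, y=-0.08. Next I'll check the mallet from above.

```bash
python3 -m handwheel '[[[0,0,0.09],[0.3,0,-0.3],0],[[0,0,0.09],[0.3,0,-0.3],0],[[0,0,0.07],[0.2,0,-0.2],0],[[0,0,0],[0,0,0],0]]'
python3 - <<'E'
from h import *
pic,W=cloud('wrist'); cv2.imwrite('pics/w1.png',pic[:,:,::-1])
print(robot.boxes_of('mallet','wrist')[:2])
x,y,z=np.moveaxis(W,-1,0)
for a,b in((.1,.112),(.06,.098),(.036,.05)):
    k=(z>a)&(z<b)&(np.hypot(x-.466,y+.407)<.07); p=W[k]
    if len(p): print(a,k.sum(),p.min(0).round(4),p.max(0).round(4),p.mean(0).round(4))
E
```

```text
time: 1.7
tool_pos: [0.4571, -0.4078, 0.2079]
ee_rot: [-3.139, -0.003, 1.536]
wrist_force: [-0.3, 0.8, -0.4]
width: 0.0939
finger_force: 0.0
[{'bbox': [298.0, 163.2, 365.1, 231.2], 'p': 0.85}, {'bbox': [167.0, 0.0, 496.6, 12.5], 'p': 0.16}]
0.1 647 [ 0.4561 -0.4186  0.1   ] [ 0.4793 -0.3954  0.1068] [ 0.4675 -0.4062  0.1037]
0.06 230 [ 0.4554 -0.4086  0.0602] [ 0.4789 -0.3946  0.098 ] [ 0.4666 -0.3976  0.0799]
0.036 1884 [ 0.4381 -0.4347  0.036 ] [ 0.4966 -0.3774  0.0499] [ 0.4671 -0.3997  0.0419]
```

View pics/w1.png

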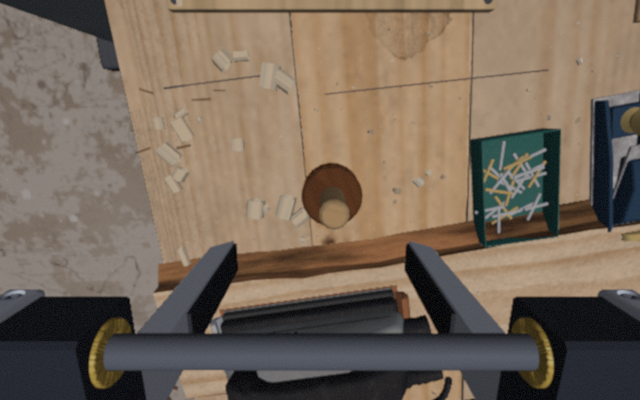

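Wrist view: mallet handle top at (333,205), head at (332,195). The static sander is behind it (300,340), so I'll check its clearance before going down.

```bash
python3 - <<'E'
from h import *
W=np.concatenate([np.load(n+'0.npy').reshape(-1,3) for n in('scene','side')])
k=(abs(W[:,0]-.4675)<.1)&(W[:,1]<-.43)&(W[:,1]>-.6)&(W[:,2]>.04)&(W[:,2]<.2)
P=W[k];print(len(P),P.min(0),P.max(0))
for a in np.arange(-.6,-.42,.02):
    q=P[(P[:,1]>=a)&(P[:,1]<a+.02)]
    if len(q): print(a.round(2),len(q),q[:,2].max().round(3))
E
python3 -m handwheel '[[[0,0,0],[0.2,0.03,-0.3],0],[[0,0,0],[0,0,-0.4],0],[[0,0,0],[0,0,-0.3],0],[[0,0,0],[0,0,0],0]]'
```

```text
8314 [ 0.36751407 -0.59997116  0.04000849] [ 0.56736081 -0.50984206  0.14670225]
-0.6 3496 0.139
-0.58 2274 0.147
-0.56 1252 0.147
-0.54 1032 0.143
-0.52 260 0.107
time: 2.2
tool_pos: [0.4655, -0.4062, 0.1571]
ee_rot: [-3.138, -0.004, 1.533]
wrist_force: [1.6, -0.1, -0.3]
width: 0.0936
finger_force: 0.0
```

Clear. Descend and grip.

```bash
python3 -m handwheel '[[[0,0,0],[0.03,0,-0.5],0],[[0,0,0],[0,0,-0.5],0],[[0,0,0],[0,0,-0.4],0],[[0,0,0],[0,0,0],0],[[0,0,0],[0,0,0],1]]'
python3 -m handwheel '[[[0,0,0],[0,0,0],1],[[0,0,0],[0,0,0],1],[[0,0,0],[0,0,0],1],[[0,0,0],[0,0,0],1],[[0,0,0],[0,0,0],1]]'
```

```text
time: 2.7
tool_pos: [0.4683, -0.4076, 0.0913]
ee_rot: [3.141, 0.0, 1.534]
wrist_force: [0.2, 0.4, 0.0]
width: 0.0891
finger_force: 0.0
time: 3.2
tool_pos: [0.4683, -0.4074, 0.0908]
ee_rot: [3.141, 0.0, 1.534]
wrist_force: [-0.0, 0.5, -0.1]
width: 0.0491
finger_force: 0.0
```

```bash
python3 -m handwheel '[[[0,0,0],[0,0,-0.06],1],[[0,0,0],[0,0,0],1],[[0,0,0],[0,0,0],1],[[0,0,0],[0,0,0],1],[[0,0,0],[0,0,0],1]]'
python3 -m handwheel '[[[0,0,0],[0,0,0],1],[[0,0,0],[0,0,0.3],1],[[0,0,0],[0,0,0.5],1],[[0,0,0],[0,0,0.5],1],[[0,0,0],[0,0,0],1]]'
python3 - <<'E'
from h import *
pic,W=cloud('wrist'); cv2.imwrite('pics/w2.png',pic[:,:,::-1]);print(robot.boxes_of('mallet','wrist')[:1],robot.get_obs()['wrist_force'])
E
```

```text
time: 3.7
tool_pos: [0.4679, -0.4072, 0.0871]
ee_rot: [-3.141, -0.001, 1.534]
wrist_force: [-0.4, -0.1, -2.6]
width: 0.0234
finger_force: 30.0
time: 4.2
tool_pos: [0.4702, -0.4093, 0.1585]
ee_rot: [3.134, 0.007, 1.534]
wrist_force: [0.6, 0.4, -1.1]
width: 0.0234
finger_force: 30.0
[{'bbox': [273.1, 184.4, 368.2, 314.0], 'p': 0.88}] [-0.16662101 -0.303269   -2.9347997 ]
```

```bash
python3 -m handwheel '[[[0,0,0],[0,0.3,0.6],1],[[0,0,0],[0,0.6,0.6],1],[[0,0,0],[0,0.7,0.6],1],[[0,0,0],[0,0.4,0.2],1],[[0,0,0],[0,0,0],1]]'
python3 -m handwheel '[[[0,0,0],[0,0,0],1]]'
python3 - <<'E'
from h import *
pic,W=cloud('wrist'); cv2.imwrite('pics/w3.png',pic[:,:,::-1]); np.save('w3.npy',W)
for q in('stile','jig'): print(robot.boxes_of(q,'wrist')[:1])
E
```

```text
time: 4.8
tool_pos: [0.4688, -0.3055, 0.2537]
ee_rot: [3.139, 0.001, 1.537]
wrist_force: [-0.9, -0.1, -2.8]
width: 0.0236
finger_force: 30.0
time: 4.9
tool_pos: [0.4678, -0.3072, 0.2505]
ee_rot: [-3.139, -0.001, 1.535]
wrist_force: [-0.0, -0.5, -1.4]
width: 0.0236
finger_force: 30.0
[{'bbox': [320.7, 0.0, 390.8, 110.4], 'p': 0.98}]
[{'bbox': [171.5, 0.4, 469.4, 122.7], 'p': 0.87}]
```

View pics/w3.png

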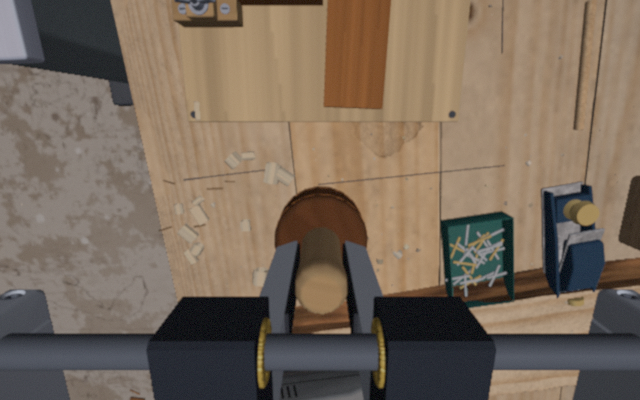

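The board's right edge is at row 121, the stile's right end spans (325–385,107), and the clamp is at (208,12). I need to be farther left to see the joint.

```bash
python3 -m handwheel '[[[0,0,0],[-0.2,0.4,0.3],1],[[0,0,0],[-0.3,0.7,0.4],1],[[0,0,0],[-0.3,0.7,0.4],1],[[0,0,0],[-0.1,0.4,0],1],[[0,0,0],[0,0,0],1]]'
python3 -m handwheel '[[[0,0,0],[0,0,0],1]]'
python3 - <<'E'
from h import *
pic,W=cloud('wrist'); cv2.imwrite('pics/w4.png',pic[:,:,::-1]); np.save('w4.npy',W)
for q in('stile','jig','rail_end','hole_left'): print(q,robot.boxes_of(q,'wrist')[:1])
E
```

```text
time: 5.55
tool_pos: [0.423, -0.1962, 0.3075]
ee_rot: [3.141, 0.0, 1.536]
wrist_force: [1.0, -0.7, -2.4]
width: 0.0236
finger_force: 30.0
time: 5.65
tool_pos: [0.4232, -0.1979, 0.3058]
ee_rot: [-3.14, -0.0, 1.534]
wrist_force: [-0.0, -0.7, -2.9]
width: 0.0239
finger_force: 30.0
stile [{'bbox': [358.5, 0.4, 432.0, 200.4], 'p': 0.76}]
jig [{'bbox': [235.1, 0.0, 495.5, 204.5], 'p': 0.96}]
rail_end [{'bbox': [235.5, 0.0, 489.6, 206.1], 'p': 0.73}]
hole_left [{'bbox': [361.1, 1.6, 429.4, 197.1], 'p': 0.76}]
```

View pics/w4.png

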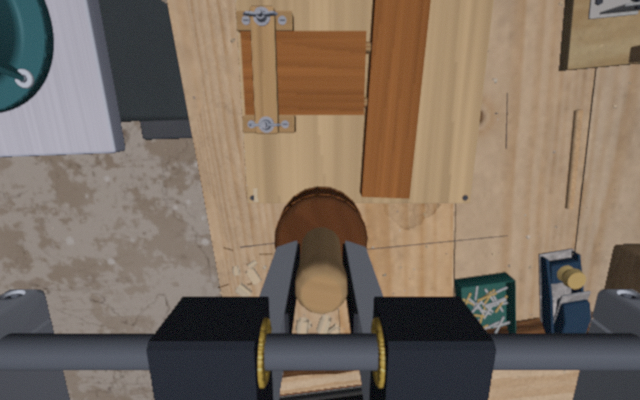

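The rail end is at column 365 (rows 31–114). The stile's inner edge runs from (363,190) to (374,0), and the dowels show at (368,47) and (366,100). I'll fit edges on the z=0.04 plane.

```bash
cat >> h.py <<'E'
def plane(px,T,K,z):
    px=np.atleast_2d(px).astype(float)
    r=np.c_[(px[:,0]-K[0,2])/K[0,0],(px[:,1]-K[1,2])/K[1,1],np.ones(len(px))]@T[:3,:3].T
    return T[:3,3]+r*((z-T[2,3])/r[:,2])[:,None]
def wristT(o):
    T=np.eye(4);T[:3,:3]=R.from_euler('xyz',o['ee_rot']).as_matrix();T[:3,3]=o['tool_pos']
    return T@np.array(robot.calibration('wrist')['hand_eye'])
E
python3 - <<'E'
from h import *
W=np.load('w4.npy'); pic=cv2.imread('pics/w4.png')
hsv=cv2.cvtColor(pic,cv2.COLOR_BGR2HSV)
for r in (10,70): print(r,[tuple(hsv[r,c]) for c in range(358,382,2)])
x,y,z=np.moveaxis(W,-1,0)
k=(abs(z-.04)<.01); print('ztop',np.nanmedian(z[40:100,380:415]),np.nanmedian(z[40:105,300:355]),'board',np.nanmedian(z[100:180,440:455]))
print(z[150,350:380].round(3)); print(W[70,355:380].round(3).tolist())
E
```

```text
10 [(np.uint8(17), np.uint8(87), np.uint8(165)), (np.uint8(17), np.uint8(89), np.uint8(164)), (np.uint8(17), np.uint8(84), np.uint8(163)), (np.uint8(17), np.uint8(86), np.uint8(161)), (np.uint8(16), np.uint8(86), np.uint8(164)), (np.uint8(17), np.uint8(88), np.uint8(168)), (np.uint8(17), np.uint8(88), np.uint8(166)), (np.uint8(15), np.uint8(115), np.uint8(93)), (np.uint8(14), np.uint8(176), np.uint8(87)), (np.uint8(13), np.uint8(163), np.uint8(127)), (np.uint8(13), np.uint8(160), np.uint8(126)), (np.uint8(14), np.uint8(161), np.uint8(127))]
70 [(np.uint8(13), np.uint8(159), np.uint8(138)), (np.uint8(13), np.uint8(162), np.uint8(137)), (np.uint8(14), np.uint8(161), np.uint8(136)), (np.uint8(14), np.uint8(146), np.uint8(140)), (np.uint8(17), np.uint8(88), np.uint8(162)), (np.uint8(16), np.uint8(109), np.uint8(84)), (np.uint8(14), np.uint8(165), np.uint8(99)), (np.uint8(13), np.uint8(161), np.uint8(136)), (np.uint8(13), np.uint8(164), np.uint8(135)), (np.uint8(13), np.uint8(156), np.uint8(139)), (np.uint8(13), np.uint8(158), np.uint8(136)), (np.uint8(13), np.uint8(161), np.uint8(138))]
ztop 0.04081429880908041 0.04071321567301722 board 0.012754358140717625
[0.014 0.012 0.012 0.013 0.013 0.012 0.013 0.012 0.011 0.013 0.013 0.013
 0.017 0.029 0.039 0.041 0.04  0.041 0.04  0.04  0.041 0.041 0.041 0.041
 0.041 0.041 0.041 0.041 0.041 0.042]
[[0.467, -0.073, 0.041], [0.468, -0.073, 0.04], [0.469, -0.073, 0.041], [0.471, -0.073, 0.041], [0.472, -0.073, 0.042], [0.473, -0.073, 0.041], [0.474, -0.073, 0.04], [0.475, -0.073, 0.04], [0.476, -0.073, 0.041], [0.477, -0.074, 0.041], [0.482, -0.07, 0.013], [0.483, -0.071, 0.014], [0.484, -0.071, 0.013], [0.484, -0.072, 0.024], [0.484, -0.073, 0.032], [0.484, -0.074, 0.04], [0.486, -0.074, 0.04], [0.487, -0.074, 0.041], [0.488, -0.074, 0.04], [0.489, -0.074, 0.042], [0.49, -0.074, 0.04], [0.491, -0.074, 0.04], [0.492, -0.074, 0.041], [0.494, -0.074, 0.04], [0.495, -0.074, 0.04]]
```

```bash
cat >> h.py <<'E'
def measure(W=None,save=None):
    if W is None:
        pic,W=cloud('wrist')
        if save: cv2.imwrite(save,pic[:,:,::-1])
    x,y,z=np.moveaxis(W,-1,0)
    m=(abs(z-.0405)<.003)&(x>.25)&(x<.75)&(y>-.3)&(y<.15)
    inner=[];outer=[];rend=[];side=[]
    for r in range(400):
        c=np.flatnonzero(m[r])
        if len(c)<20: continue
        runs=[q for q in np.split(c,np.flatnonzero(np.diff(c)>1)+1) if len(q)>15]
        for i,q in enumerate(runs):
            a,b=W[r,q[0]],W[r,q[-1]]
            if abs(b[0]-a[0]-.06)<.008 and a[0]>.46:
                inner.append(a);outer.append(b)
                if i and runs[i-1][-1]>q[0]-40: rend.append(W[r,runs[i-1][-1]])
    inner,outer,rend=map(np.array,(inner,outer,rend))
    def fl(P):
        k=np.ones(len(P),bool)
        for _ in range(4):
            p=np.polyfit(P[k,1],P[k,0],1); e=P[:,0]-np.polyval(p,P[:,1]); k=abs(e)<max(.0012,2*np.std(e[k]))
        return p
    pi,po=fl(inner),fl(outer); out=dict(inner=pi,yaw=-np.arctan(pi[0]),yaw_o=-np.arctan(po[0]),ymin=inner[:,1].min())
    if len(rend)>15: pr=fl(rend); out.update(rend=pr,rail_yaw=-np.arctan(pr[0]),ry=(rend[:,1].min(),rend[:,1].max()))
    return out
E
python3 - <<'E'
from h import *
W=np.load('w4.npy');print(measure(W))
x,y,z=np.moveaxis(W,-1,0)
# rail side edges and board right edge
m=(abs(z-.0405)<.003)&(x>.38)&(x<.472)&(y>-.2)
for f in (np.min,np.max):
    P=[]
    for c in range(300,361):
        q=np.flatnonzero(m[:200,c])
        if len(q)>40: P.append(W[q[-1] if f is np.min else q[0],c])
    P=np.array(P);print('rail side',len(P),np.polyfit(P[:,0],P[:,1],1),P[:,1].mean(),P[:,0].mean())
E
```

```text
{'inner': array([0.0726288 , 0.48965495]), 'yaw': np.float64(-0.07250149588515514), 'yaw_o': np.float64(-0.07356024473025777), 'ymin': np.float64(-0.22126892997375958), 'rend': array([0.03472584, 0.47999484]), 'rail_yaw': np.float64(-0.03471189094005392), 'ry': (np.float64(-0.12185993533803634), np.float64(-0.03199672462913357))}
rail side 60 [-0.03666286 -0.10440503] -0.12041472249059534 0.43667321397940095
rail side 60 [-0.014671   -0.02483174] -0.031277376971010074 0.43934548551081626
```

Board yaw is about -0.035 (tool yaw already matches). Gaps are about 7.9 mm left and 5.6 mm right. Now lowering beside the right inner edge.

```bash
python3 -m handwheel '[[[0,0,0],[0,0.26,-0.6],1],[[0,0,0],[0,0,-0.9],1],[[0,0,0],[0,0,-0.9],1],[[0,0,0],[0,0,-0.7],1],[[0,0,0],[0,0,-0.4],1]]'
python3 -m handwheel '[[[0,0,0],[0,0,-0.3],1],[[0,0,0],[0,0,0],1],[[0,0,0],[0,0,0],1]]'
```

```text
time: 6.4
tool_pos: [0.4213, -0.1837, 0.1281]
ee_rot: [-3.136, -0.003, 1.534]
wrist_force: [-0.9, 0.2, -2.0]
width: 0.0235
finger_force: 30.0
time: 6.7
tool_pos: [0.4233, -0.1847, 0.1175]
ee_rot: [-3.141, -0.0, 1.534]
wrist_force: [0.7, -0.3, -2.4]
width: 0.0237
finger_force: 30.0
```

```bash
python3 -m handwheel '[[[0,0,0],[0,0,-0.2],1],[[0,0,0],[0,0,-0.09],1],[[0,0,0],[0.15,0,0],1],[[0,0,0],[0.13,0,0],1],[[0,0,0],[0,0,0],1]]'
python3 -m handwheel '[[[0,0,0],[0.06,0,0],1],[[0,0,0],[0.04,0,0],1]]'
python3 -m handwheel '[[[0,0,0],[0.03,0,0],1]]'
python3 -m handwheel '[[[0,0,0],[0.03,0,0],1]]'
python3 -m handwheel '[[[0,0,0],[0.03,0,0],1]]'
```

```text
time: 7.2
tool_pos: [0.4385, -0.1845, 0.1035]
ee_rot: [3.14, 0.0, 1.535]
wrist_force: [-0.1, -0.7, -2.1]
width: 0.0234
finger_force: 30.0
time: 7.4
tool_pos: [0.4425, -0.1844, 0.1032]
ee_rot: [3.141, 0.0, 1.535]
wrist_force: [0.2, 0.1, -2.3]
width: 0.0232
finger_force: 30.0
time: 7.5
tool_pos: [0.4439, -0.1844, 0.1031]
ee_rot: [3.141, 0.0, 1.534]
wrist_force: [-0.1, -0.2, -2.4]
width: 0.0233
finger_force: 30.0
time: 7.6
tool_pos: [0.4453, -0.1844, 0.103]
ee_rot: [3.141, 0.0, 1.534]
wrist_force: [0.8, -0.1, -1.7]
width: 0.0237
finger_force: 30.0
time: 7.7
tool_pos: [0.446, -0.1843, 0.103]
ee_rot: [-3.14, 0.0, 1.534]
wrist_force: [-2.8, 0.0, 0.6]
width: 0.0238
finger_force: 30.0
```

Contact at x≈0.446, as computed. I'll creep on in single rows.

```bash
python3 -m handwheel '[[[0,0,0],[0.03,0,0],1]]' | grep -E 'pos|wrist'
python3 -m handwheel '[[[0,0,0],[0.03,0,0],1]]'| grep -E 'pos|wrist'
python3 -m handwheel '[[[0,0,0],[0.03,0,0],1]]'| grep -E 'pos|wrist'
```

```text
tool_pos: [0.4466, -0.1844, 0.1029]
wrist_force: [-6.5, -0.7, 2.4]
tool_pos: [0.4474, -0.1845, 0.1029]
wrist_force: [-5.9, -0.6, 3.0]
tool_pos: [0.4488, -0.1848, 0.1029]
wrist_force: [-7.0, -1.7, 2.5]
```

```bash
python3 -m handwheel '[[[0,0,0],[0.03,0,0],1]]' | grep -E 'pos|wrist'
python3 -m handwheel '[[[0,0,0],[0.03,0,0],1]]'| grep -E 'pos|wrist'
python3 -m handwheel '[[[0,0,0],[0.03,0,0],1]]'| grep -E 'pos|wrist'
```

```text
tool_pos: [0.4505, -0.1851, 0.1029]
wrist_force: [-6.2, -1.6, 0.4]
tool_pos: [0.4523, -0.1854, 0.1028]
wrist_force: [-5.4, -2.9, -0.9]
tool_pos: [0.4532, -0.1855, 0.1028]
wrist_force: [-8.2, -2.3, 3.6]
```

```bash
python3 -m handwheel '[[[0,0,0],[0.03,0,0],1]]' | grep -E 'pos|wrist'
python3 -m handwheel '[[[0,0,0],[0.03,0,0],1]]'| grep -E 'pos|wrist'
```

```text
tool_pos: [0.4539, -0.1855, 0.1029]
wrist_force: [-10.8, -3.1, 4.5]
tool_pos: [0.4554, -0.1856, 0.1029]
wrist_force: [-9.0, -2.8, 3.3]
```

```bash
python3 -m handwheel '[[[0,0,0],[0.03,0,0],1]]' | grep -E 'pos|wrist'
```

```text
tool_pos: [0.4566, -0.1856, 0.1029]
wrist_force: [-10.1, -2.0, 2.6]
```

```bash
python3 -m handwheel '[[[0,0,0],[-0.2,0,0],1],[[0,0,0],[-0.2,0,0.3],1],[[0,0,0],[0,0,0.8],1],[[0,0,0],[0,0,0.9],1],[[0,0,0],[0,0,0.5],1]]'| grep -E 'pos|wrist'
python3 -m handwheel '[[[0,0,0],[0,0,0],1],[[0,0,0],[0,0,0],1]]'| grep -E 'pos|wrist|time'
python3 - <<'E'
from h import *
o=measure(save='pics/w5.png');print(o)
f=lambda y:(np.polyval(o['inner'],y)-np.polyval([.03472584,.47999484],y))*1e3
print(f(-.047),f(-.107), 'own rend', o.get('rend'))
E
```

```text
tool_pos: [0.4414, -0.1847, 0.2321]
wrist_force: [0.2, -0.3, -1.5]
time: 9.3
tool_pos: [0.4402, -0.1842, 0.2274]
wrist_force: [0.6, -0.3, -2.5]
{'inner': array([0.00211337, 0.48656457]), 'yaw': np.float64(-0.0021133681695177514), 'yaw_o': np.float64(-0.0013589449500391482), 'ymin': np.float64(-0.21996631618041512), 'rend': array([0.03726282, 0.48024295]), 'rail_yaw': np.float64(-0.037245587467476186), 'ry': (np.float64(-0.12164518532176956), np.float64(-0.033101402405478195))}
8.102520275068025 10.059268396116817 own rend [0.03726282 0.48024295]
```

Gaps are L 8.1 and R 10.1, yaw +0.035 relative to the rail. Now the left side.

```bash
python3 -m handwheel '[[[0,0,0],[-0.04,0.5,0],1],[[0,0,0],[0,0.9,0],1],[[0,0,0],[0,0.95,-0.2],1],[[0,0,0],[0,0.95,-0.3],1],[[0,0,0],[0,0.7,-0.4],1]]'| grep -E 'pos|wrist'
python3 -m handwheel '[[[0,0,0],[0,0.2,-0.6],1],[[0,0,0],[0,0,-0.6],1],[[0,0,0],[0,0,-0.2],1],[[0,0,0],[0,0,0],1]]'| grep -E 'pos|wrist'
```

```text
tool_pos: [0.437, 0.0182, 0.1805]
wrist_force: [1.0, 1.0, -2.5]
tool_pos: [0.4357, 0.0258, 0.1095]
wrist_force: [-1.2, -0.3, -1.1]
```

```bash
python3 -m handwheel '[[[0,0,0],[0,0,-0.12],1],[[0,0,0],[0.15,0,0],1],[[0,0,0],[0.12,0,0],1],[[0,0,0],[0.05,0,0],1],[[0,0,0],[0.03,0,0],1]]'| grep -E 'pos|wrist'
python3 -m handwheel '[[[0,0,0],[0.03,0,0],1]]' | grep -E 'pos|wrist'
python3 -m handwheel '[[[0,0,0],[0.03,0,0],1]]' | grep -E 'pos|wrist'
python3 -m handwheel '[[[0,0,0],[0.03,0,0],1]]' | grep -E 'pos|wrist'
python3 -m handwheel '[[[0,0,0],[0.03,0,0],1]]' | grep -E 'pos|wrist'
```

```text
tool_pos: [0.4561, 0.0254, 0.1076]
wrist_force: [-1.9, 0.4, -0.9]
tool_pos: [0.4565, 0.0256, 0.1072]
wrist_force: [-4.2, 0.5, 1.1]
tool_pos: [0.457, 0.0256, 0.1069]
wrist_force: [-7.0, 0.6, 2.3]
tool_pos: [0.4577, 0.0257, 0.1067]
wrist_force: [-8.0, 0.0, 3.1]
tool_pos: [0.459, 0.0259, 0.1067]
wrist_force: [-7.6, 1.0, 3.9]
```

```bash
python3 -m handwheel '[[[0,0,0],[0.03,0,-0.01],1],[[0,0,0],[0.03,0,-0.01],1]]' | grep -E 'pos|wrist'
python3 -m handwheel '[[[0,0,0],[0.03,0,0],1]]' | grep -E 'pos|wrist'
python3 -m handwheel '[[[0,0,0],[0.03,0,0],1]]' | grep -E 'pos|wrist'
```

```text
tool_pos: [0.4629, 0.0264, 0.1057]
wrist_force: [-5.1, 1.8, 0.5]
tool_pos: [0.4639, 0.0264, 0.1057]
wrist_force: [-7.2, 0.9, 3.0]
tool_pos: [0.4647, 0.0264, 0.1056]
wrist_force: [-9.0, 1.4, 3.9]
```

```bash
python3 -m handwheel '[[[0,0,0],[0.03,0,0],1]]' | grep -E 'pos|wrist'
python3 -m handwheel '[[[0,0,0],[0.03,0,0],1]]' | grep -E 'pos|wrist'
```

```text
tool_pos: [0.4659, 0.0264, 0.1056]
wrist_force: [-8.3, 1.7, 3.4]
tool_pos: [0.4674, 0.0263, 0.1056]
wrist_force: [-8.6, -0.1, 3.7]
```

```bash
python3 -m handwheel '[[[0,0,0],[0.03,0,0],1]]' | grep -E 'pos|wrist'
python3 -m handwheel '[[[0,0,0],[-0.25,0,0],1],[[0,0,0],[-0.5,0,0.2],1],[[0,0,0],[0,-0.2,0.6],1],[[0,0,0],[0,-0.8,0.3],1],[[0,0,0],[0,-0.95,0],1]]'| grep -E 'pos|wrist'
python3 -m handwheel '[[[0,0,0],[0,-0.95,0],1],[[0,0,0],[0,-0.9,0],1],[[0,0,0],[0,-0.4,-0.3],1],[[0,0,0],[0,0,-0.5],1],[[0,0,0],[0,0,-0.2],1]]'| grep -E 'pos|wrist'
```

```text
tool_pos: [0.4693, 0.0263, 0.1056]
wrist_force: [-5.6, -0.2, 2.0]
tool_pos: [0.4365, -0.0723, 0.1645]
wrist_force: [1.7, -0.6, -2.6]
tool_pos: [0.4333, -0.1845, 0.1088]
wrist_force: [-0.2, 0.6, -2.8]
```

```bash
python3 -m handwheel '[[[0,0,0],[0.1,0,-0.06],1],[[0,0,0],[0.12,0,0],1],[[0,0,0],[0.05,0,0],1],[[0,0,0],[0.03,0,0],1]]'| grep -E 'pos|wrist'
python3 -m handwheel '[[[0,0,0],[0.03,0,0],1]]' | grep -E 'pos|wrist'
python3 -m handwheel '[[[0,0,0],[0.03,0,0],1]]' | grep -E 'pos|wrist'
python3 -m handwheel '[[[0,0,0],[0.03,0,0],1]]' | grep -E 'pos|wrist'
python3 -m handwheel '[[[0,0,0],[0.03,0,0],1]]' | grep -E 'pos|wrist'
```

```text
tool_pos: [0.4495, -0.1841, 0.1091]
wrist_force: [-5.6, -1.3, 0.8]
tool_pos: [0.4505, -0.1843, 0.1088]
wrist_force: [-6.4, -0.4, 1.5]
tool_pos: [0.4522, -0.1846, 0.1087]
wrist_force: [-4.1, -1.4, 0.5]
tool_pos: [0.454, -0.1849, 0.1085]
wrist_force: [-3.0, -1.3, -0.4]
tool_pos: [0.4557, -0.1847, 0.1081]
wrist_force: [-4.3, -1.2, -1.0]
```

```bash
python3 -m handwheel '[[[0,0,0],[0.03,0,0],1],[[0,0,0],[0.03,0,0],1]]' | grep -E 'pos|wrist'
python3 -m handwheel '[[[0,0,0],[0.03,0,0],1]]' | grep -E 'pos|wrist'
python3 -m handwheel '[[[0,0,0],[0.03,0,0],1]]' | grep -E 'pos|wrist'
```

```text
tool_pos: [0.4585, -0.1846, 0.1079]
wrist_force: [-4.5, -3.0, -1.0]
tool_pos: [0.4603, -0.1845, 0.1079]
wrist_force: [-3.7, -1.7, -1.3]
tool_pos: [0.462, -0.1843, 0.1078]
wrist_force: [-3.2, -2.6, -2.2]
```

```bash
python3 -m handwheel '[[[0,0,0],[0.03,0,0],1]]' | grep -E 'pos|wrist'
python3 -m handwheel '[[[0,0,0],[0.03,0,0],1]]' | grep -E 'pos|wrist'
```

```text
tool_pos: [0.4636, -0.1842, 0.1078]
wrist_force: [-3.3, -0.7, -3.1]
tool_pos: [0.4645, -0.1842, 0.1079]
wrist_force: [-5.3, -1.8, -0.5]
```

```bash
python3 -m handwheel '[[[0,0,0],[-0.25,0,0],1],[[0,0,0],[-0.3,0,0.3],1],[[0,0,0],[0,0,0.8],1],[[0,0,0],[0,0,0.9],1],[[0,0,0],[0,0,0.4],1]]'| grep -E 'pos|wrist'
python3 -m handwheel '[[[0,0,0],[0,0,0],1],[[0,0,0],[0,0,0],1]]'| grep -E 'pos|wrist|time'
cat >> h.py <<'E'
def gaps(save=None):
    o=measure(save=save); f=lambda y:(np.polyval(o['inner'],y)-np.polyval(o['rend'],y))*1e3
    print('L',f(-.047),'R',f(-.107),'yaw',o['yaw'],'rail',o['rail_yaw'],'edge x at +.026',np.polyval(o['inner'],.026),'at -.184',np.polyval(o['inner'],-.184),'rend',o['rend'],'ymin',o['ymin'])
E
python3 -c "
from h import *
gaps('pics/w6.png')"
```

```text
tool_pos: [0.4389, -0.1845, 0.2333]
wrist_force: [0.7, -0.2, -0.9]
time: 14.95
tool_pos: [0.4372, -0.1839, 0.2276]
wrist_force: [0.5, -0.4, -2.5]
L 14.576850167637101 R 17.552714936214354 yaw 0.010664604384213686 rail -0.03891308443217652 edge x at +.026 0.4923097861560351 at -.184 0.4945494379853916 rend [0.03893274 0.48034132] ymin -0.2213323273879575
```

L 14.6, R 17.6. One more left tap.

```bash
python3 -m handwheel '[[[0,0,0],[-0.02,0.5,0],1],[[0,0,0],[0,0.9,0],1],[[0,0,0],[0,0.95,-0.2],1],[[0,0,0],[0,0.95,-0.3],1],[[0,0,0],[0,0.7,-0.4],1]]'| grep -E 'pos|wrist'
python3 -m handwheel '[[[0,0,0],[0.1,0.2,-0.6],1],[[0,0,0],[0.1,0,-0.6],1],[[0,0,0],[0.1,0,-0.3],1],[[0,0,0],[0.05,0,0],1],[[0,0,0],[0,0,0],1]]'| grep -E 'pos|wrist'
```

```text
tool_pos: [0.4351, 0.0183, 0.1808]
wrist_force: [0.8, -0.1, -2.7]
tool_pos: [0.4529, 0.0258, 0.1066]
wrist_force: [0.6, -0.1, -0.6]
```

```bash
python3 -m handwheel '[[[0,0,0],[0.1,0,-0.04],1],[[0,0,0],[0.06,0,0],1],[[0,0,0],[0.04,0,0],1],[[0,0,0],[0.03,0,0],1]]'| grep -E 'pos|wrist'
python3 -m handwheel '[[[0,0,0],[0.03,0,0],1]]' | grep -E 'pos|wrist'
python3 -m handwheel '[[[0,0,0],[0.03,0,0],1]]' | grep -E 'pos|wrist'
python3 -m handwheel '[[[0,0,0],[0.03,0,0],1]]' | grep -E 'pos|wrist'
python3 -m handwheel '[[[0,0,0],[0.03,0,0],1]]' | grep -E 'pos|wrist'
python3 -m handwheel '[[[0,0,0],[0.03,0,0],1]]' | grep -E 'pos|wrist'
```

```text
tool_pos: [0.4647, 0.0258, 0.1064]
wrist_force: [-2.9, 0.9, -0.8]
tool_pos: [0.4664, 0.0258, 0.1062]
wrist_force: [-1.9, 0.9, 0.3]
tool_pos: [0.4682, 0.0258, 0.1061]
wrist_force: [-3.4, 1.7, -0.1]
tool_pos: [0.4699, 0.0258, 0.1061]
wrist_force: [-1.8, 0.3, 0.0]
tool_pos: [0.4715, 0.0258, 0.106]
wrist_force: [-1.8, -0.2, -0.5]
tool_pos: [0.4729, 0.0257, 0.106]
wrist_force: [-1.9, 0.3, -0.4]
```

```bash
python3 -m handwheel '[[[0,0,0],[0.03,0,0],1]]' | grep -E 'pos|wrist'
python3 -m handwheel '[[[0,0,0],[-0.3,0,0],1],[[0,0,0],[-0.5,0,0.3],1],[[0,0,0],[0,-0.2,0.8],1],[[0,0,0],[0,-0.8,0.8],1],[[0,0,0],[0,-0.95,0.5],1]]'| grep -E 'pos|wrist'
python3 -m handwheel '[[[0,0,0],[0,-0.95,0],1],[[0,0,0],[0,-0.9,0],1],[[0,0,0],[0,-0.3,0],1],[[0,0,0],[0,0,0],1],[[0,0,0],[0,0,0],1]]'| grep -E 'pos|wrist|time'
python3 -c "
from h import *
gaps('pics/w7.png')"
```

```text
tool_pos: [0.4743, 0.0257, 0.106]
wrist_force: [-2.8, -0.2, -0.6]
tool_pos: [0.4359, -0.0646, 0.223]
wrist_force: [1.2, -1.0, -1.1]
time: 18.0
tool_pos: [0.4344, -0.171, 0.2194]
wrist_force: [-0.7, 0.1, -2.4]
L 21.947873224155256 R 20.400228222951345 yaw -0.06196000064484942 rail -0.0362294686289849 edge x at +.026 0.5049441099157401 at -.184 0.49191583347970086 rend [0.03624533 0.48017089] ymin -0.22064731000490018
```

Both gaps exceed 20 mm. Now return the mallet to the bench.

```bash
python3 -m handwheel '[[[0,0,0],[0.1,-0.5,0],1],[[0,0,0],[0.2,-0.9,0],1],[[0,0,0],[0.2,-0.95,0],1],[[0,0,0],[0.1,-0.95,0],1],[[0,0,0],[0.05,-0.8,-0.3],1]]'| grep -E 'pos|wrist'
python3 -m handwheel '[[[0,0,0],[0,-0.5,-0.5],1],[[0,0,0],[0,-0.1,-0.7],1],[[0,0,0],[0,0,-0.5],1],[[0,0,0],[0,0,-0.2],1],[[0,0,0],[0,0,0],1]]'
```

```text
tool_pos: [0.469, -0.3777, 0.207]
wrist_force: [-0.1, 1.2, -3.3]
time: 19.05
tool_pos: [0.4667, -0.4043, 0.1077]
ee_rot: [-3.139, -0.003, 1.536]
wrist_force: [-0.3, 0.7, -1.7]
width: 0.0234
finger_force: 30.0
```

```bash
python3 -m handwheel '[[[0,0,0],[0,0,-0.15],1],[[0,0,0],[0,0,-0.1],1],[[0,0,0],[0,0,-0.06],1],[[0,0,0],[0,0,-0.04],1],[[0,0,0],[0,0,0],1]]'| grep -E 'pos|wrist|ee'
python3 -m handwheel '[[[0,0,0],[0,0,-0.03],1]]'| grep -E 'pos|wrist'
```

```text
tool_pos: [0.4666, -0.4065, 0.0922]
ee_rot: [3.142, 0.0, 1.534]
wrist_force: [-0.2, -0.2, -3.0]
tool_pos: [0.4669, -0.4068, 0.0912]
wrist_force: [0.7, -0.1, -2.3]
```

```bash
for i in 1; do python3 -m handwheel '[[[0,0,0],[0,0,-0.03],1]]'| grep -E 'pos|wrist'
python3 -m handwheel '[[[0,0,0],[0,0,-0.03],1]]'| grep -E 'pos|wrist'
python3 -m handwheel '[[[0,0,0],[0,0,-0.03],1]]'| grep -E 'pos|wrist'; done
```

```text
tool_pos: [0.4668, -0.4066, 0.0894]
wrist_force: [-0.9, -0.5, -2.7]
tool_pos: [0.4667, -0.4066, 0.0876]
wrist_force: [-0.1, -0.3, -1.5]
tool_pos: [0.4666, -0.4066, 0.087]
wrist_force: [-2.5, 1.8, 6.5]
```

Touching down; releasing and rising.

```bash
python3 -m handwheel '[[[0,0,0],[0,0,0],0],[[0,0,0],[0,0,0],0],[[0,0,0],[0,0,0],0],[[0,0,0],[0,0,0],0],[[0,0,0],[0,0,0],0]]'| grep -E 'pos|wrist|width'
python3 -m handwheel '[[[0,0,0],[0,0,0.3],0.2],[[0,0,0],[0,0,0.6],0.2],[[0,0,0],[0,0,0.8],0.2],[[0,0,0],[0,0,0.8],0.2],[[0,0,0],[0,0,0],0.2]]'
python3 - <<'E'
from h import *
pic,W=cloud('wrist'); x,y,z=np.moveaxis(W,-1,0)
for a,b in((.1,.112),(.036,.05)):
    k=(z>a)&(z<b)&(np.hypot(x-.466,y+.407)<.07); p=W[k]
    if len(p): print(a,k.sum(),p.min(0).round(4),p.max(0).round(4))
E
```

```text
tool_pos: [0.4667, -0.4065, 0.0861]
wrist_force: [0.7, -1.2, -0.2]
width: 0.0603
time: 20.95
tool_pos: [0.469, -0.4088, 0.2209]
ee_rot: [3.13, 0.011, 1.534]
wrist_force: [0.9, -0.5, 0.9]
width: 0.0752
finger_force: 0.0
0.1 589 [ 0.4555 -0.4178  0.1001] [ 0.4781 -0.3949  0.1064]
0.036 1769 [ 0.438  -0.4339  0.036 ] [ 0.4965 -0.3772  0.0497]
```

Mallet is standing. I'll grip the stile just right of the rail (y≈-0.138), where the board is bare.

```bash
python3 -m handwheel '[[[0,0,0],[0.1,0.6,0],0],[[0,0,0],[0.2,0.9,0],0],[[0,0,0],[0.3,0.95,0],0],[[0,0,0],[0.3,0.95,0],0],[[0,0,-0.017],[0.2,0.95,0],0]]'| grep -E 'pos|wrist'
python3 -m handwheel '[[[0,0,0],[0,0.8,-0.3],0],[[0,0,0],[0,0.25,-0.5],0],[[0,0,0],[0,0,-0.5],0],[[0,0,0],[0,0,0],0],[[0,0,0],[0,0,0],0]]'
python3 - <<'E'
from h import *
print(measure(save='pics/w8.png'))
E
```

```text
tool_pos: [0.5215, -0.1868, 0.2098]
wrist_force: [0.9, 0.3, 0.5]
time: 22.0
tool_pos: [0.5211, -0.1363, 0.1455]
ee_rot: [-3.139, -0.001, 1.508]
wrist_force: [0.9, -0.0, 0.3]
width: 0.0943
finger_force: 0.0
{'inner': array([0.06196876, 0.50370146]), 'yaw': np.float64(-0.061889623780871046), 'yaw_o': np.float64(-0.0626919787066429), 'ymin': np.float64(-0.22255725270523757), 'rend': array([0.03678038, 0.48070611]), 'rail_yaw': np.float64(-0.03676380697960627), 'ry': (np.float64(-0.12218834655136988), np.float64(-0.03297962830461369))}
```

```bash
python3 -m handwheel '[[[0,0,0],[0.08,-0.02,-0.5],0],[[0,0,0],[0,0,-0.6],0],[[0,0,0],[0,0,-0.5],0],[[0,0,0],[0,0,-0.3],0],[[0,0,0],[0,0,0],0]]'| grep -E 'pos|wrist'
python3 -m handwheel '[[[0,0,0],[0,0,0],0]]'| grep -E 'pos|wrist'
```

```text
tool_pos: [0.5247, -0.1376, 0.0498]
wrist_force: [-0.0, 0.4, 0.6]
tool_pos: [0.5266, -0.1381, 0.0525]
wrist_force: [0.2, -0.6, -0.1]
```

```bash
python3 -m handwheel '[[[0,0,0],[-0.02,0,-0.1],0],[[0,0,0],[0,0,-0.1],0],[[0,0,0],[0,0,0],0],[[0,0,0],[0,0,0],0.3],[[0,0,0],[0,0,0],0.5]]'| grep -E 'pos|wrist|width'
python3 -m handwheel '[[[0,0,0],[0,0,0],0.8],[[0,0,0],[0,0,0],1],[[0,0,0],[0,0,0],1]]'| grep -E 'pos|wrist|width|finger'
```

```text
tool_pos: [0.5248, -0.1375, 0.0414]
wrist_force: [0.0, 0.5, -0.3]
width: 0.0816
tool_pos: [0.5246, -0.1375, 0.0412]
wrist_force: [-0.9, 0.7, -0.9]
width: 0.06
finger_force: 30.0
```

Gripped, width 60 mm. Pulling straight along the rail's axis.

```bash
python3 -m handwheel '[[[0,0,0],[0.06,-0.002,0],1],[[0,0,0],[0.08,-0.003,0],1]]'| grep -E 'pos|rot|wrist'
python3 -m handwheel '[[[0,0,0],[0.08,-0.003,0],1],[[0,0,0],[0.08,-0.003,0],1]]'| grep -E 'pos|rot|wrist'
python3 -m handwheel '[[[0,0,0],[0.08,-0.003,0],1],[[0,0,0],[0.08,-0.003,0],1]]'| grep -E 'pos|rot|wrist'
```

```text
tool_pos: [0.5303, -0.1377, 0.0413]
ee_rot: [-3.138, 0.0, 1.508]
wrist_force: [-5.2, -0.1, 3.6]
tool_pos: [0.5394, -0.138, 0.0413]
ee_rot: [-3.14, 0.0, 1.508]
wrist_force: [-4.8, 1.1, 3.7]
tool_pos: [0.5477, -0.1383, 0.0412]
ee_rot: [-3.141, 0.0, 1.508]
wrist_force: [-5.6, -0.1, 5.4]
```

```bash
python3 -m handwheel '[[[0,0,0],[0.08,-0.003,0],1],[[0,0,0],[0.08,-0.003,0],1],[[0,0,0],[0.08,-0.003,0],1]]'| grep -E 'pos|rot|wrist'
python3 -m handwheel '[[[0,0,0],[0.1,-0.003,0],1],[[0,0,0],[0.08,-0.003,0],1],[[0,0,0],[0,0,0],1]]'| grep -E 'pos|rot|wrist'
python3 -m handwheel '[[[0,0,0],[0,0,0],0.2],[[0,0,0],[0,0,0],0],[[0,0,0],[0,0,0],0],[[0,0,0],[0,0,0],0],[[0,0,0],[0,0,0],0]]'| grep -E 'pos|width|wrist'
```

```text
tool_pos: [0.5598, -0.1388, 0.0412]
ee_rot: [-3.141, 0.0, 1.508]
wrist_force: [-4.8, 1.0, 4.0]
tool_pos: [0.5695, -0.1391, 0.0413]
ee_rot: [3.141, 0.0, 1.508]
wrist_force: [-2.1, 0.5, 3.6]
tool_pos: [0.5688, -0.139, 0.0411]
wrist_force: [-0.5, -0.4, 0.5]
width: 0.0932
```

Released; rise and check from above.

```bash
python3 -m handwheel '[[[0,0,0],[0,0,0.3],0],[[0,0,0],[0,0,0.7],0],[[0,0,0],[0,0,0.9],0],[[0,0,0],[-0.3,-0.3,0.9],0],[[0,0,0],[-0.3,-0.5,0.8],0]]'| grep -E 'pos|wrist'
python3 -m handwheel '[[[0,0,0],[-0.2,-0.3,0.3],0],[[0,0,0],[0,0,0],0],[[0,0,0],[0,0,0],0]]'| grep -E 'pos|wrist|time'
python3 -c "
from h import *
gaps('pics/w9.png')
pic,W=cloud('scene'); cv2.imwrite('pics/scene9.png',pic[:,:,::-1]); b=robot.boxes_of('mallet','scene')[:1]; print(b)"
```

```text
tool_pos: [0.5389, -0.1783, 0.2251]
wrist_force: [0.2, -1.0, 0.5]
time: 25.95
tool_pos: [0.5287, -0.1938, 0.2364]
wrist_force: [-0.4, 0.8, -1.3]Traceback (most recent call last):
  File "<string>", line 3, in <module>
    gaps('pics/w9.png')
    ~~~~^^^^^^^^^^^^^^^
  File "h.py", line 54, in gaps
    print('L',f(-.047),'R',f(-.107),'yaw',o['yaw'],'rail',o['rail_yaw'],'edge x at +.026',np.polyval(o['inner'],.026),'at -.184',np.polyval(o['inner'],-.184),'rend',o['rend'],'ymin',o['ymin'])
              ~^^^^^^^
  File "h.py", line 53, in <lambda>
    o=measure(save=save); f=lambda y:(np.polyval(o['inner'],y)-np.polyval(o['rend'],y))*1e3
                                                                          ~^^^^^^^^
KeyError: 'rend'
```

View pics/w9.png

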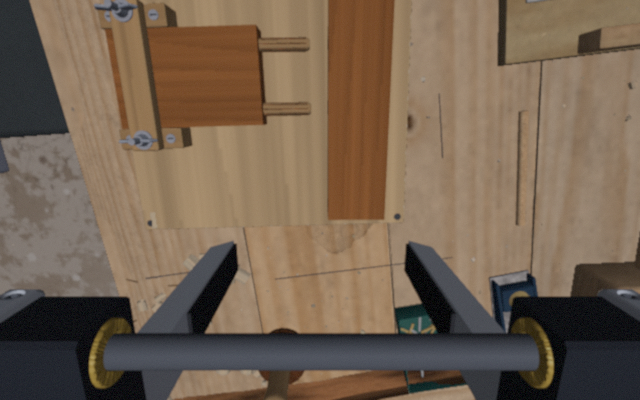

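The dowel tips are at column 310 and the stile's inner edge at column 328, so it is fully off. The mallet stands at (282,345). One numeric check, then hand in.

Run:
```python
from h import *
o=measure(); f=lambda y:(np.polyval(o['inner'],y)-np.polyval([.0365,.4803],y))*1e3
print(f(-.047),f(-.107),o['yaw'])
if min(f(-.047),f(-.107))>56: print(robot.close_job())
```

```text
67.28850871103703 66.07805297195718 -0.056613700274638926
the job is handed in; nothing more can be done
None
```

The job is handed in: four light taps (highest wrist reading 11 N) opened about 20–22 mm at both dowels. The stile now lies flat on the board about 66 mm off the rail, well clear of the dowels, and the mallet stands upright on the bench.

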